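# Close one valve snug on a crowded gas panel and start the leak test

### The job

Close the blue valve on the gas panel: turn its knob clockwise until you feel it come onto its soft seat, nip it up gently so that it is snug but not forced, and let go of it. Then press the green test button fully and release it to start the leak test. Do not touch the other three knobs, do not press the button before the valve is snug, and leave the things around the panel where they stand.

Things in the scene. Friction and masses are not known exactly. Their poses are not given: they have to be found in the camera images.
- blue_knob: blue bar knob: hub disc 30 mm across, 5 mm thick; on it a bar 34 mm long (own x), 12 mm thick (own y), 37 mm tall. Origin on the turning axis at the hub's underside; top of the bar at +42 mm (own z, up). White mark on the top towards own -x. To close: clockwise seen from above. Free turning friction about 0.08 N m, either way, so torque read at rest may differ from that while turning.
- blue_grip (a point): on the blue knob's axis, 26 mm above the hub's underside: the height at which to grip the bar across its thickness (16 mm under its top); x along the bar, z up
- blue_bonnet: brass valve body under the blue knob, 36 mm across, 13 mm tall; origin: centre of underside. Its soft seat, hidden inside, is met 0.45 to 1.35 rad clockwise of the knob's start (varies; cannot be seen). From there torque rises 1.2 N m per rad above the free torque. Let go at a rise of 0.06 to 0.2 N m (0.05 to 0.16 rad past touch): it settles back a little and stays snug. Over 0.23 ruins the seat, under 0.04 leaks.
- red_knob: red bar knob: hub disc 30 mm across, 5 mm thick; on it a bar 34 mm long (own x), 12 mm thick (own y), 37 mm tall. Origin on the turning axis at the hub's underside; top of the bar at +42 mm (own z, up). White mark on the top towards own -x. A neighbour in the row: not to be touched at all.
- yellow_knob: yellow bar knob: hub disc 30 mm across, 5 mm thick; on it a bar 34 mm long (own x), 12 mm thick (own y), 37 mm tall. Origin on the turning axis at the hub's underside; top of the bar at +42 mm (own z, up). White mark on the top towards own -x. A neighbour in the row: not to be touched at all.
- grey_knob: grey bar knob: hub disc 30 mm across, 5 mm thick; on it a bar 34 mm long (own x), 12 mm thick (own y), 37 mm tall. Origin on the turning axis at the hub's underside; top of the bar at +42 mm (own z, up). White mark on the top towards own -x. A neighbour in the row: not to be touched at all.
- test_button (a joint): travel of the green test button: 0 out, 0.006 m fully pressed; sprung, fully down at 5 N; counts as pressed from 0.0045 m
- test_button_top (a point): centre of the top of the green round test button (28 mm across, facing up), at one end of the panel, 86 mm from the nearest knob's axis
- panel: white console 170 x 360 x 45 mm (x, y, z) lying on the bench; origin at the centre of its underside. Four valves stand on its top in a row along own y, at y = 129, 73, 17 and -39 mm (56 mm apart, colours in any order); the button at y = -125 mm.
- jar: glass jar with white lid, 60 mm across, 85 mm tall, standing beside the panel at its +y end; origin at the centre of its underside, z up; leave alone
- tub: white lidded specimen tub with blue lid, 96 x 76 x 53 mm, at the panel's -y end; origin at the centre of its underside; leave alone
- loupe_case: flat black case, 50 x 80 x 25 mm, on the bench beyond the panel; origin at the centre of its underside; leave alone

How it is judged:
By the outcome, as a careful person would: the job done as asked, in the order asked, and still so for the second after the job is handed in, with the robot touching nothing.
It also fails if it takes over 72 s, if anything falls off the work surface, if the arm or the gripper's body presses on something with over 40 N, if the wrist force passes 120 N, or if a joint passes its speed limit or range.

### The arm

A 7-joint arm with a two-finger parallel gripper is mounted at the origin on the work surface. World frame = base frame: x ahead of the robot, y to its left, z up, the work surface at z = 0. Lengths are in m, angles in rad, forces in N, time in s.
With the tool pointing down it reaches from about 0.4 to 0.75 m from the base axis. Payload 19.5 kg.
Tool frame: the origin (TCP) lies on the front face of the gripper's body, between the roots of the fingers; the fingertips stand 73 mm ahead of it and the grasp point (between the pads) lies 54 mm ahead of it; z points along the fingers, y is the direction in which the jaws open and shut (so a half turn about z gives the same grasp; the last joint's range is limited). The gripper opens to 85 mm and grips with 20 to 120 N. Pads are 22 mm wide; open, the fingers measure 114 mm over their backs; the gripper's body (76 mm by 85 mm) begins 54 mm behind the grasp point. The pads swing forward as they close: fully open they stand 13 mm farther back than shut.
Start: joints at [-1.232, 0.707, -0.028, 1.485, 0.022, 0.951, -0.075], TCP at [0.214, 0.534, 0.304] pointing down, gripper open.
Joint ranges: [-2.71, 2.71], [-0.32, 2.16], [-1.57, 1.52], [0, 2.45], [-1.46, 4.6], [0, 2.02], [-2.83, 2.83]. Speed limits (rad/s): [1.89, 1.89, 2.57, 2.57, 3.01, 3.01, 3.01].

### API

Orientations are given as [roll, pitch, yaw] about the fixed x, y, z axes, in that order (R = Rz(yaw) Ry(pitch) Rx(roll)).
In Python, from bench import arm gives the robot as it stands. Calls block until the motion is done:
- arm.reach(position, orientation): joint-space move of the TCP to a pose.
- arm.move_straight(position, v=0.15, ori=None): straight line of the TCP; ori=None keeps the orientation; v is the mean speed in m/s.
- arm.movej(angles): joint-space move.
- arm.set_gripper(opening): finger opening in m; the grip force is fixed at half the most; returns when the fingers have stopped.
- arm.hold(seconds).
- arm.inverse_kinematics(position, orientation): joint angles nearest the present ones, or None.
- arm.get_image(name): name is "scene" or "side" or "wrist"; returns (picture, depth): 384x512x3 uint8, red, green, blue; 384x512 float32, m along the optical axis (not along the pixel's ray), 0 where there is no reading.
- arm.calibration(name): a dict with "fx", "fy", "cx", "cy" (pixels), "rvec" (rotation vector, rad) and "tvec" (3), from world to camera coordinates, as OpenCV has them. Camera axes: x right, y down, z forward; pixel columns grow to the right and rows downward; lengths in m; the calibration is good to about 2 mm. A picture is of the moment at which its call begins: read the wrist's pose just before it. calibration takes no time and is no camera call; for the wrist camera it gives the pose at the moment of the call.
A pose or a line that the arm cannot do raises arm.Unreachable and nothing moves.
- arm.finish_job(): hands the job in, once; it reports no verdict.
Trained networks look in the newest picture that a camera, given by its name, has taken for a name from the list of things; names that differ only in an ending like _2 or _b are one class to them, and where a whole thing is asked for, a point or a joint stands for the part that bears it (a point fixed in the world has none). Each returns a list of dicts, best first, with "conf" (0 to 1); they miss things now and then, are a little off and sometimes report something else, mostly with a low value. They report only what shows in the picture. A call takes as long as a camera call.
- arm.search_frame(camera, name): "box" ([left, top, width, height] in pixels, round what is visible of it).
- arm.trace(camera, name): "mask" (384x512 bool, what is visible of it) and "box" ([left, top, width, height] in pixels, round what is visible of it).
Readings, each from a call of its own:
- arm.get_t(): time.
- arm.get_q(): joint angles.
- arm.get_dq(): joint speeds.
- arm.get_effort(): joint torques, N m.
- arm.get_tool_pos(): TCP position.
- arm.get_tool_rot(): TCP orientation.
- arm.get_ft_force(): force on the tool from outside, world axes, zero at the start.
- arm.get_wrist_torque(): the same for the moment, N m.
- arm.get_gripper_width(): finger opening in m.
Only numpy, scipy, OpenCV 4.12 (cv2) and the standard library are available. Lean on these libraries where they do the work, as an engineer would, in place of code of your own. Each camera call takes 0.05 s, during which the arm holds its last target.

## Working session

There is one attempt and no reset: what is moved stays moved. The work goes in short steps, each a Python script; the robot and the scene stay as the last script left them, time stands still between calls to the robot, and variables do not carry over. Pictures are saved under pics/ and viewed, and the job is handed in when it is done.

```bash
mkdir -p pics; ls; cat > h.py <<'E'
import numpy as np, cv2
from bench import arm
def save(n,f):
    im,d=arm.get_image(n); cv2.imwrite(f'pics/{f}.png',im[:,:,::-1]); c=arm.calibration(n); return im,d,c
def cloud(d,c):
    v,u=np.mgrid[0:384,0:512]
    P=np.stack([(u-c['cx'])/c['fx']*d,(v-c['cy'])/c['fy']*d,d],-1)
    R=cv2.Rodrigues(np.array(c['rvec'],float))[0]
    return (P-np.array(c['tvec']).reshape(3))@R
E
python3 - <<'E'
from h import *
for n in ['scene','side','wrist']:
    im,d,c=save(n,n+'0'); np.savez(f'{n}0.npz',im=im,d=d,**{k:np.array(v) for k,v in c.items()})
    for o in ['blue_knob','red_knob','yellow_knob','grey_knob','test_button','panel']:
        r=arm.search_frame(n,o); print(n,o,[(x['box'],round(x['conf'],2)) for x in r[:2]])
print(arm.get_t(),arm.get_tool_pos(),arm.get_tool_rot(),arm.get_wrist_torque(),arm.get_ft_force(),arm.get_gripper_width())
E
```

```text
pics
scene blue_knob [([267.6, 162.3, 14.0, 18.0], 0.52)]
scene red_knob [([287.7, 168.8, 7.6, 17.2], 0.63)]
scene yellow_knob [([324.3, 195.6, 16.7, 13.5], 0.84)]
scene grey_knob [([305.2, 186.1, 17.6, 16.9], 0.48)]
scene test_button [([243.9, 156.4, 9.4, 12.1], 0.5)]
scene panel [([206.0, 140.8, 159.1, 117.6], 0.88), ([321.5, 194.7, 19.7, 14.5], 0.66)]
side blue_knob [([277.6, 183.9, 14.6, 14.4], 0.6)]
side red_knob [([286.0, 199.0, 10.9, 15.4], 0.53)]
side yellow_knob [([294.7, 230.3, 8.4, 22.4], 0.65), ([281.1, 183.4, 11.0, 14.5], 0.27)]
side grey_knob [([288.8, 213.9, 13.6, 22.6], 0.71)]
side test_button []
side panel [([243.7, 160.4, 95.5, 120.5], 0.84)]
wrist blue_knob []
wrist red_knob []
wrist yellow_knob []
wrist grey_knob []
wrist test_button []
wrist panel [([71.6, 350.3, 60.6, 32.6], 0.88)]
1.05 [0.21368811 0.53378732 0.3038873 ] [-3.14148267e+00 -1.55695724e-05  2.76077678e+00] [ 0.00155836 -0.00613197 -0.02408983] [0.84187133 0.3616244  0.39566108] 0.08561726127116946
```

```bash
python3 - <<'E'
import cv2,numpy as np
a=cv2.imread('pics/scene0.png');b=cv2.imread('pics/side0.png')
cv2.imwrite('pics/sc_c.png',cv2.resize(a[110:290,180:400],None,fx=3.5,fy=3.3,interpolation=cv2.INTER_CUBIC)[:600,:800])
cv2.imwrite('pics/si_c.png',cv2.resize(b[140:300,210:390],None,fx=3.7,fy=3.7,interpolation=cv2.INTER_CUBIC))
E
```

```text
(no output)
```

View pics/sc_c.png

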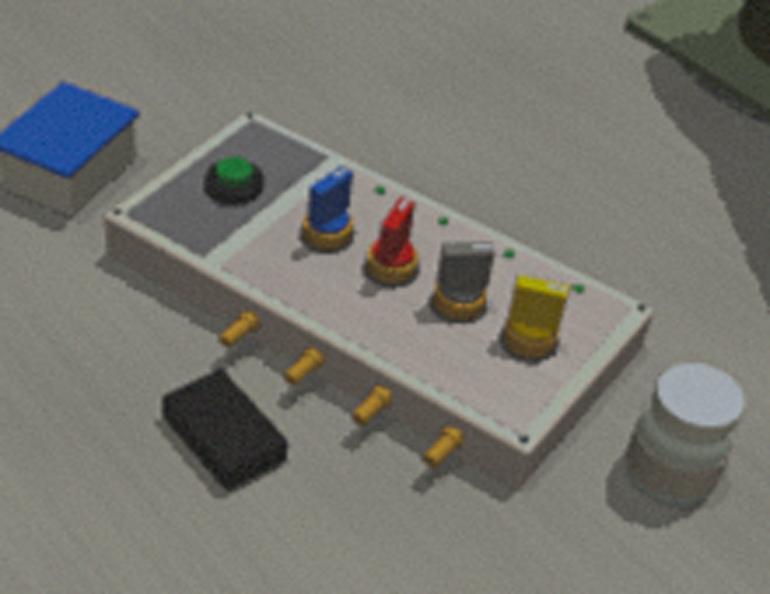

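View pics/si_c.png

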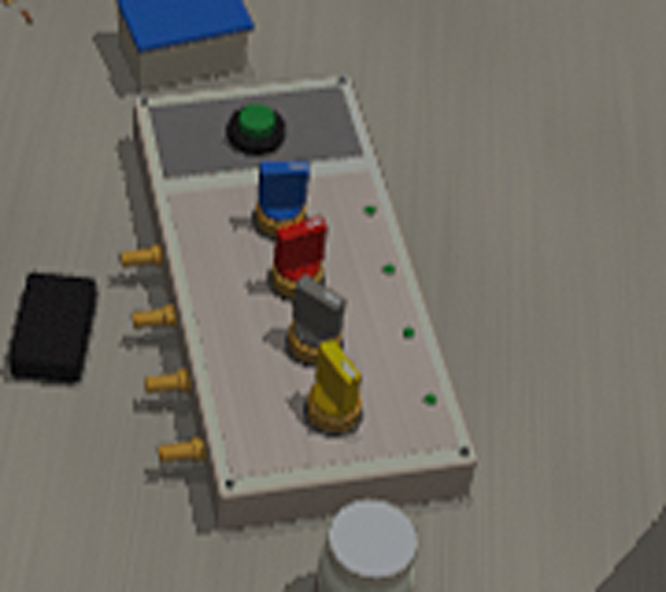

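View pics/wrist0.png

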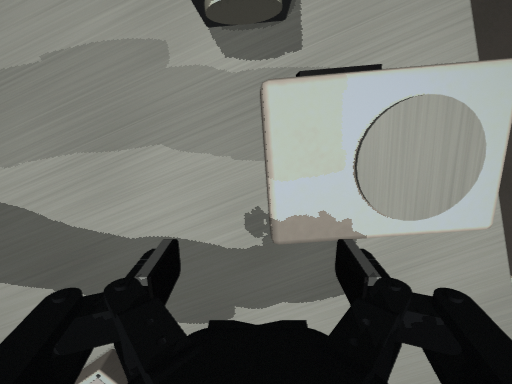

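View pics/scene0.png

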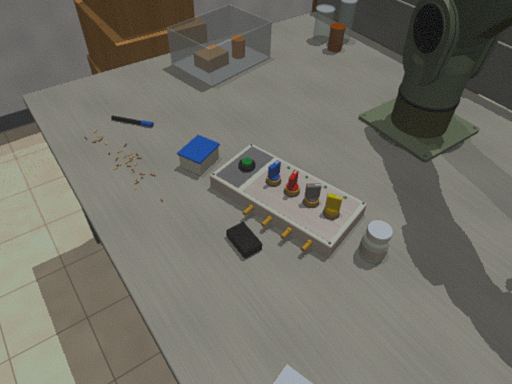

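The scene view shows blue as the knob nearest the button (about (273,172) px, button (247,162)), with red at (292,182) as its only neighbour. The jar and tub are at the panel's ends. Next I'll get rough positions from depth.

```bash
python3 - <<'E'
from h import *
for n in ['scene','side']:
    z=np.load(f'{n}0.npz'); c={k:z[k] for k in ['fx','fy','cx','cy','rvec','tvec']}
    P=cloud(z['d'],c)
    hsv=cv2.cvtColor(z['im'],cv2.COLOR_RGB2HSV).astype(int)
    H,S,V=hsv[...,0],hsv[...,1],hsv[...,2]
    top=(P[...,2]>0.035)&(P[...,2]<0.055)&(z['d']>0)
    for nm,m in [('blue',(abs(H-112)<10)&(S>130)),('green',(abs(H-68)<14)&(S>130)),('red',((H<6)|(H>174))&(S>150)),('yellow',(abs(H-28)<5)&(S>150))]:
        m=m&(z['d']>0)
        k,l,st,ce=cv2.connectedComponentsWithStats(m.astype(np.uint8))
        for i in range(1,k):
            if st[i,4]>25: q=P[l==i]; print(n,nm,st[i],np.median(q,0).round(3),q[:,2].max().round(3))
    # panel footprint
    k=top&(np.linalg.norm(P[...,:2]-np.array([0.5,0]),axis=-1)<0.5)
    k2,l,st,ce=cv2.connectedComponentsWithStats(k.astype(np.uint8)); i=1+np.argmax(st[1:,4])
    q=P[l==i][:,:2].astype(np.float32); print(n,st[i],cv2.minAreaRect(q))
E
```

```text
scene blue [140 121  13   6  50] [ 0.708 -0.453  0.012] 0.018
scene blue [178 135  41  28 638] [ 0.659 -0.216  0.052] 0.057
scene blue [269 162  11  18 118] [ 0.566 -0.005  0.087] 0.107
scene green [242 158  10   7  56] [ 0.587 -0.089  0.066] 0.069
scene red [287 172  11  19 101] [0.551 0.05  0.084] 0.106
scene yellow [326 194  16  19 154] [0.519 0.155 0.086] 0.105
scene [ 210  143  157  106 6203] ((0.5519567728042603, 0.027825117111206055), (0.17312242090702057, 0.36020177602767944), 16.309831619262695)
side blue [247  98  10   9  39] [ 0.704 -0.457  0.013] 0.018
side blue [241 131  37  23 572] [ 0.655 -0.221  0.053] 0.058
side blue [280 184  13  15 164] [ 0.562 -0.006  0.087] 0.107
side green [274 168  11  10  75] [ 0.585 -0.09   0.065] 0.073
side red [284 199  14  17 166] [0.545 0.048 0.087] 0.108
side red [144 352   8  28 190] [0.81  0.459 0.02 ] 0.026
side yellow [295 232  12  20 140] [0.516 0.153 0.087] 0.108
side [ 246  161   93  116 6130] ((0.5494959354400635, 0.026310637593269348), (0.17033478617668152, 0.3641461431980133), 16.35686492919922)
```

```bash
python3 - <<'E'
from h import *
from scipy.spatial.transform import Rotation as Ro
c=arm.calibration('wrist'); R=cv2.Rodrigues(np.array(c['rvec']))[0]; cam=-R.T@np.array(c['tvec']).reshape(3)
T=Ro.from_euler('xyz',arm.get_tool_rot()).as_matrix(); 
print('cam in tool',T.T@(cam-arm.get_tool_pos()),'axes in tool',(T.T@R.T).round(3), c['fx'],c['cx'],c['cy'])
for yaw in np.arange(-3.1,3.2,0.4):
    q=arm.inverse_kinematics([0.562,-0.010,0.20],[np.pi,0,yaw]); print(round(yaw,2),None if q is None else np.round(q,2))
E
```

```text
cam in tool [ 0.07388254  0.00035711 -0.06930296] axes in tool [[ 0.    -0.958 -0.288]
 [ 1.     0.    -0.   ]
 [ 0.    -0.288  0.958]] 265.63924899317595 257.29753030328897 193.45282538598977
-3.1 [ 0.12  0.84 -0.3   1.65  0.35  0.71  1.25]
-2.7 [ 0.17  0.85 -0.41  1.65  0.46  0.74  1.55]
-2.3 [ 0.23  0.87 -0.52  1.65  0.57  0.79  1.85]
-1.9 [ 0.28  0.89 -0.64  1.64  0.67  0.84  2.16]
-1.5 [ 0.32  0.91 -0.73  1.64  0.75  0.89  2.5 ]
-1.1 [-0.53  1.2   1.3   1.67 -1.22  1.28 -1.64]
-0.7 [-0.49  1.09  1.07  1.67 -1.08  1.09 -1.34]
-0.3 [-0.35  0.92  0.65  1.66 -0.73  0.81 -1.24]
0.1 [-0.3   0.9   0.53  1.66 -0.62  0.76 -0.94]
0.5 [-0.25  0.87  0.42  1.66 -0.5   0.72 -0.65]
0.9 [-0.2   0.85  0.31  1.66 -0.38  0.69 -0.36]
1.3 [-0.14  0.84  0.21  1.66 -0.25  0.67 -0.08]
1.7 [-0.09  0.83  0.1   1.66 -0.12  0.66  0.2 ]
2.1 [-0.03  0.83 -0.01  1.65  0.01  0.66  0.48]
2.5 [ 0.02  0.83 -0.12  1.65  0.14  0.67  0.76]
2.9 [ 0.08  0.83 -0.23  1.65  0.26  0.69  1.05]
```

```bash
python3 - <<'E'
from h import *
t=arm.get_t(); arm.reach([0.562,-0.010,0.27],[np.pi,0,2.9]); print(arm.get_t()-t)
print(arm.get_tool_pos(),arm.get_tool_rot())
c=arm.calibration('wrist'); im,d,_=save('wrist','w1')
np.savez('w1.npz',im=im,d=d,**{k:np.array(v) for k,v in c.items()})
for o in ['blue_knob','test_button']:
    print(o,[(x['box'],round(x['conf'],2)) for x in arm.search_frame('wrist',o)[:3]])
tz=[]
for i in range(8): tz.append(list(arm.get_wrist_torque())+list(arm.get_ft_force())); arm.hold(0.02)
print(np.round(tz,4), arm.get_t())
E
```

```text
2.3083
[ 0.56203879 -0.00904983  0.27005818] [3.14118505e+00 1.78474281e-05 2.90120909e+00]
blue_knob [([244.8, 170.0, 21.7, 41.3], 0.6)]
test_button [([177.6, 205.9, 20.1, 26.4], 0.68), ([286.6, 146.8, 37.3, 37.2], 0.33)]
[[ 0.0687 -0.0147  0.0731  0.2524 -0.6416  0.5296]
 [-0.0097  0.0169  0.0051 -0.0019  0.6239  0.6396]
 [ 0.0371  0.0049 -0.0222  1.022  -0.5046  1.1335]
 [-0.0071  0.0553  0.0169  0.3094  0.8275  0.0627]
 [ 0.027  -0.0123 -0.0714 -0.1386  0.6652 -0.3293]
 [ 0.0061  0.002  -0.0025  0.5451 -0.716   0.1056]
 [ 0.0168  0.0171 -0.027   0.2457  0.2472  0.2213]
 [-0.0257  0.0135  0.0399  0.1321  0.5375 -0.6186]] 3.6417
```

View pics/w1.png

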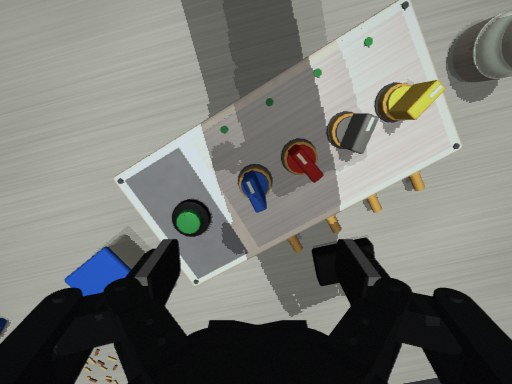

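The wrist view shows the blue bar from (250,177) to (260,211) with its white mark at the upper end (252,181). The button is at (188,221) and red at (303,160). I'll measure the bar yaw from the depth data on its top face.

```bash
python3 - <<'E'
from h import *
z=np.load('w1.npz'); c={k:z[k] for k in ['fx','fy','cx','cy','rvec','tvec']}
P=cloud(z['d'],c); im=z['im']
cv2.imwrite('pics/w1c.png',cv2.resize(im[140:250,160:340,::-1],None,fx=4.4,fy=4.4,interpolation=cv2.INTER_CUBIC))
v,u=np.mgrid[0:384,0:512]
for nm,(u0,v0,r) in {'blue':(256,190,32),'red':(303,160,32)}.items():
    m=(np.hypot(u-u0,v-v0)<r)&(z['d']>0)&(P[...,2]>0.094)&(P[...,2]<0.108)
    q=P[m]; print(nm,len(q),np.median(q[:,2]),cv2.minAreaRect(q[:,:2].astype(np.float32)),q.mean(0))
    w,V=np.linalg.eigh(np.cov(q[:,:2].T)); print('dir',V[:,1],np.arctan2(V[1,1],V[0,1]),np.sqrt(w*12))
    mk=m&(im.min(-1)>110); print('mark',mk.sum(),P[mk].mean(0))
hsv=cv2.cvtColor(im,cv2.COLOR_RGB2HSV).astype(int)
m=(abs(hsv[...,0]-65)<15)&(hsv[...,1]>130)&(np.hypot(u-188,v-221)<30)
q=P[m]; print('green',m.sum(),np.median(q,0),cv2.minEnclosingCircle(q[q[:,2]>np.median(q[:,2])-.003][:,:2].astype(np.float32)))
m=(P[...,2]>0.035)&(P[...,2]<0.05)
k2,l,st,ce=cv2.connectedComponentsWithStats(m.astype(np.uint8)); i=1+np.argmax(st[1:,4])
print(st[i],cv2.minAreaRect(P[l==i][:,:2].astype(np.float32)),np.median(P[l==i][:,2]))
a=[arm.get_wrist_torque()[2] for _ in range(400)]; t0=arm.get_t(); print(np.mean(a),np.std(a),t0)
e=np.array([arm.get_effort() for _ in range(20)]); print(e.std(0), np.array([arm.get_tool_rot() for _ in range(5)]).std(0))
E
```

```text
blue 479 0.1026032305100143 ((0.5607620477676392, -0.011166204698383808), (0.034240175038576126, 0.012133643962442875), 10.142073631286621) [ 0.55952189 -0.01092482  0.1021758 ]
dir [-0.98513338 -0.17179123] -2.968945011276983 [0.01234012 0.03443062]
mark 32 [ 0.55170478 -0.01283999  0.10328029]
red 498 0.10272542099953283 ((0.5450206398963928, 0.04238751903176308), (0.034557610750198364, 0.01189524307847023), 27.7608642578125) [0.54389448 0.04181059 0.10250043]
dir [-0.88400763 -0.46747247] -2.655163218557848 [0.0117781  0.03451413]
mark 33 [0.53704621 0.03816731 0.10345676]
green 513 [ 0.58326375 -0.0922555   0.06598395] ((0.5409980416297913, -0.04822039231657982), 0.07640114426612854)
[  114     0   348   287 41314] ((0.5494496822357178, 0.026534974575042725), (0.1694675236940384, 0.3592472970485687), 16.361345291137695) 0.04473986014398147
0.00365108060187609 4.336808689942018e-19 3.6417
[0. 0. 0. 0. 0. 0. 0.] [0. 0. 0.]
```

View pics/w1c.png

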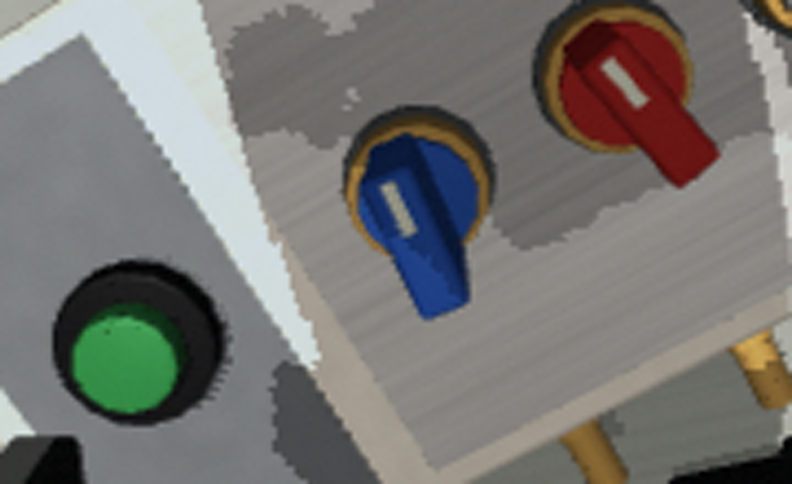

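```bash
python3 - <<'E'
from h import *
arm.set_gripper(0.032)
A=[0.5608,-0.0110]; yaw=0.174+np.pi-2*np.pi
arm.reach([*A,0.20],[np.pi,0,yaw]); print(arm.get_t(),arm.get_tool_pos(),arm.get_tool_rot()[2],arm.get_q().round(3),arm.get_gripper_width())
q=np.array(arm.get_q()); 
s=[]
for i in range(40): s.append([*arm.get_wrist_torque(),*arm.get_ft_force()]); arm.hold(0.005)
s=np.array(s); print(s.mean(0).round(4),s.std(0).round(4),'lag1',np.corrcoef(s[:-1,2],s[1:,2])[0,1]); print(arm.get_t())
c=arm.calibration('wrist'); im,d,_=save('wrist','w2')
E
```

```text
4.5833 [ 0.56086848 -0.01120339  0.20038378] -2.974340354292933 [ 0.107  0.834 -0.28   1.653  0.323  0.702  1.404] 0.03176263533042361
[-2.600e-03 -1.000e-04  6.000e-04  5.750e-02  6.620e-02  2.157e-01] [0.0267 0.0271 0.0308 0.5141 0.3327 0.6397] lag1 0.3381034960748007
4.9167
```

View pics/w2.png

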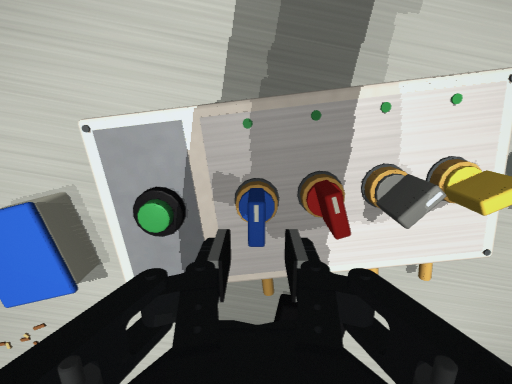

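The blue bar stands upright at column 256, centred between the fingers (about 225 and 290), and red clears the right finger. I'll descend and grip.

```bash
cat >> h.py <<'E'
def tq(n=50):
    s=[]
    for i in range(n): s.append([*arm.get_wrist_torque(),*arm.get_ft_force()]); arm.hold(0.008)
    return np.array(s).mean(0)
E
python3 - <<'E'
from h import *
p=[0.5608,-0.0110,0.140]
arm.move_straight(p,v=0.06); print(tq(20).round(3),arm.get_tool_pos())
arm.set_gripper(0.0); print('w',arm.get_gripper_width(),arm.get_t(),arm.get_tool_pos())
print(tq(50).round(4),arm.get_q().round(4),arm.get_tool_rot(),arm.get_t())
E
```

```text
[-0.002 -0.     0.003  0.142  0.005  0.125] [ 0.56089746 -0.01105069  0.14027179]
w 0.01109478431317642 6.5917 [ 0.56095965 -0.01166426  0.14030571]
[-0.9057  0.0344 -0.041   0.0113 -4.8798  5.6609] [ 0.0863  0.9272 -0.2393  1.6919  0.3631  0.5661  1.3748] [-3.14060663e+00  3.19249583e-04 -2.96829346e+00] 7.0083
```

```bash
python3 - <<'E'
from h import *
q=np.array(arm.get_q()); t=arm.get_t(); y0=arm.get_tool_rot()[2]
np.save('q0.npy',q)
q[6]-=0.05; arm.movej(q); print('dt',arm.get_t()-t,'dyaw',arm.get_tool_rot()[2]-y0, arm.get_tool_pos(), tq(40).round(4),arm.get_q()[6]-q[6])
E
```

```text
dt 0.25 dyaw -0.04905035138648994 [ 0.56095064 -0.01170578  0.1403338 ] [-0.1254  0.0489 -0.0334 -0.1216 -1.3275  2.017 ] 0.0004957229418578457
```

```bash
cat > log.csv </dev/null; python3 - <<'E'
from h import *
q=np.load('q0.npy'); c=q[6]; f=open('log.csv','a')
for a in [0.12,0.2,0.27,0.33]:
    q[6]=c-a; arm.movej(q); r=arm.get_wrist_torque()[2]; m=tq(40); y=arm.get_tool_rot()[2]
    print(a,'yaw',round(y,4),'w',round(arm.get_gripper_width(),5),m.round(4),arm.get_tool_pos().round(4),arm.get_t()); f.write(f'{a},{y},{m[2]}\n')
E
```

```text
0.12 yaw -3.0876 w 0.0113 [-0.1966  0.027  -0.0194  0.041  -1.7188  3.2443] [ 0.561  -0.0117  0.1404] 8.175
0.2 yaw 3.1157 w 0.01132 [-0.2334 -0.0156 -0.0136  0.2525 -1.7687  4.1701] [ 0.561  -0.0117  0.1403] 8.7583
0.27 yaw 3.0456 w 0.01134 [-0.2163 -0.0929 -0.0184  0.3462 -1.8162  4.651 ] [ 0.561  -0.0117  0.1403] 9.3417
0.33 yaw 2.9858 w 0.0112 [-0.1952 -0.1773 -0.0244  0.7743 -1.5701  5.0619] [ 0.561  -0.0116  0.1403] 9.925
```

```bash
cat >> h.py <<'E'
def trace(n=36):
    s=[]
    for i in range(n): s.append([arm.get_wrist_torque()[2],arm.get_effort()[6],arm.get_q()[6]]); arm.hold(0.008)
    return np.array(s)
def steps(aa,n=30):
    q=np.load('q0.npy'); c=q[6]; f=open('log.csv','a'); S=[]
    for a in aa:
        q[6]=c-a; arm.movej(q); s=trace(n); s[:,2]-=q[6]; y=arm.get_tool_rot()[2]; S.append(s)
        k=[s[:5].mean(0),s[-20:].mean(0)]
        print(round(a,3),'yaw',round(y,4),'first5',k[0].round(4),'last20',k[1].round(4),round(arm.get_t(),2)); f.write(f'{a},{y},{k[1][0]},{k[1][1]},{k[1][2]}\n')
    return np.array(S)
E
python3 - <<'E'
from h import *
S=steps([0.36,0.39,0.42,0.45],30)
m=S.mean(0); print(m[::3].round(4))
E
```

```text
0.36 yaw 2.9559 first5 [-0.0826 -0.1216  0.0009] last20 [-0.0834  0.0728  0.0011] 10.43
0.39 yaw 2.9258 first5 [-0.0931 -0.1031  0.0008] last20 [-0.0903  0.0735  0.001 ] 10.93
0.42 yaw 2.8957 first5 [-0.0936 -0.1036  0.0007] last20 [-0.08    0.0735  0.0009] 11.43
0.45 yaw 2.866 first5 [-0.0924 -0.1279  0.001 ] last20 [-0.0806  0.0725  0.0012] 11.93
[[-0.094  -0.202   0.0008]
 [-0.0908 -0.0706  0.0009]
 [-0.0881  0.0027  0.001 ]
 [-0.0675  0.0414  0.001 ]
 [-0.0968  0.0611  0.001 ]
 [-0.0601  0.0709  0.001 ]
 [-0.082   0.0758  0.001 ]
 [-0.0851  0.078   0.0011]
 [-0.1122  0.0792  0.0011]
 [-0.0664  0.0797  0.0011]]
```

```bash
python3 - <<'E'
from h import *
S=steps([0.42,0.39,0.40,0.41,0.42,0.43,0.44,0.45,0.47],24)
E
```

```text
0.42 yaw 2.8963 first5 [0.0837 0.102  0.0015] last20 [ 0.0701 -0.0527  0.0014] 12.38
0.39 yaw 2.9263 first5 [0.0716 0.1022 0.0015] last20 [ 0.0754 -0.0526  0.0014] 12.82
0.4 yaw 2.9161 first5 [-0.0468 -0.0138  0.0012] last20 [-0.0319  0.0369  0.0012] 13.28
0.41 yaw 2.9061 first5 [-0.0519 -0.0165  0.0012] last20 [-0.0395  0.0346  0.0013] 13.72
0.42 yaw 2.8961 first5 [-0.0508 -0.0164  0.0012] last20 [-0.0452  0.0347  0.0013] 14.18
0.43 yaw 2.8861 first5 [-0.0164 -0.0164  0.0012] last20 [-0.0425  0.0347  0.0013] 14.62
0.44 yaw 2.8761 first5 [-0.0388 -0.0164  0.0012] last20 [-0.0407  0.0348  0.0013] 15.07
0.45 yaw 2.8661 first5 [-0.0102 -0.0164  0.0012] last20 [-0.0466  0.0347  0.0013] 15.53
0.47 yaw 2.846 first5 [-0.0683 -0.0379  0.001 ] last20 [-0.0699  0.0626  0.0011] 15.97
```

```bash
cat > run.py <<'E'
from h import *
import sys
def go(a0,a1,d,thr=0.012,n=20):
    q=np.load('q0.npy'); c=q[6]; f=open('log2.csv','a'); L=[]
    for a in np.arange(a0,a1+1e-9,d):
        q[6]=c-a; arm.movej(q); s=trace(n); y=arm.get_tool_rot()[2]
        e0=s[0,1]; e=s[-10:,1].mean(); w=s[:,0].mean(); qe=(s[-1,2]-q[6])
        print(f'{a:.3f} yaw {y:.4f} e0 {e0:.4f} e {e:.4f} w {w:.4f} qe {qe:.5f} t {arm.get_t():.2f}'); f.write(f'{a},{y},{e0},{e},{w},{qe}\n')
        if len(L)>=2 and (abs(e-np.median([l[1] for l in L[:-1][-5:]]))>thr or abs(e0-np.median([l[0] for l in L[:-1][-5:]]))>thr): print('CHANGE'); break
        L.append((e0,e))
if __name__=='__main__': go(*map(float,sys.argv[1:4]))
E
python3 run.py 0.49 1.50 0.02
```

```text
0.490 yaw 2.8255 e0 -0.0816 e 0.0729 w -0.0845 qe 0.00073 t 16.39
0.510 yaw 2.8055 e0 -0.1115 e 0.0713 w -0.0759 qe 0.00075 t 16.81
0.530 yaw 2.7856 e0 -0.1225 e 0.0705 w -0.0921 qe 0.00079 t 17.23
CHANGE
```

```bash
sed -i 's/len(L)>=2/len(L)>=3/; s/thr=0.012/thr=0.015/; s/(abs(e-np.*$/abs(e-np.median([l[1] for l in L[-6:]]))>thr: print("CHANGE"); break/' run.py; python3 run.py 0.55 1.50 0.02
```

```text
0.550 yaw 2.7657 e0 -0.1153 e 0.0710 w -0.0783 qe 0.00085 t 17.64
0.570 yaw 2.7457 e0 -0.1235 e 0.0785 w -0.0930 qe 0.00082 t 18.06
0.590 yaw 2.7257 e0 -0.1198 e 0.0748 w -0.0810 qe 0.00083 t 18.48
0.610 yaw 2.7057 e0 -0.1489 e 0.0836 w -0.0802 qe 0.00080 t 18.89
0.630 yaw 2.6856 e0 -0.1614 e 0.0780 w -0.0678 qe 0.00070 t 19.31
0.650 yaw 2.6655 e0 -0.1567 e 0.0757 w -0.0793 qe 0.00072 t 19.73
0.670 yaw 2.6456 e0 -0.1624 e 0.0812 w -0.0752 qe 0.00072 t 20.14
0.690 yaw 2.6256 e0 -0.1638 e 0.0801 w -0.0771 qe 0.00073 t 20.56
0.710 yaw 2.6056 e0 -0.1312 e 0.0813 w -0.0716 qe 0.00074 t 20.98
0.730 yaw 2.5856 e0 -0.1551 e 0.0721 w -0.0823 qe 0.00067 t 21.39
0.750 yaw 2.5654 e0 -0.1483 e 0.0810 w -0.0664 qe 0.00059 t 21.81
0.770 yaw 2.5455 e0 -0.1546 e 0.0763 w -0.0722 qe 0.00059 t 22.23
0.790 yaw 2.5255 e0 -0.1624 e 0.0785 w -0.0858 qe 0.00068 t 22.64
0.810 yaw 2.5055 e0 -0.1626 e 0.0769 w -0.0791 qe 0.00065 t 23.06
0.830 yaw 2.4857 e0 -0.1325 e 0.0692 w -0.0741 qe 0.00081 t 23.48
0.850 yaw 2.4657 e0 -0.0920 e 0.0714 w -0.0698 qe 0.00081 t 23.89
0.870 yaw 2.4457 e0 -0.0920 e 0.0714 w -0.07
[... 780 characters left out ...]
0713 w -0.0750 qe 0.00083 t 29.31
1.130 yaw 2.1856 e0 -0.0921 e 0.0713 w -0.0759 qe 0.00083 t 29.73
1.150 yaw 2.1657 e0 -0.0920 e 0.0713 w -0.0763 qe 0.00084 t 30.14
1.170 yaw 2.1457 e0 -0.0921 e 0.0713 w -0.0647 qe 0.00079 t 30.56
1.190 yaw 2.1256 e0 -0.0921 e 0.0713 w -0.0756 qe 0.00079 t 30.98
1.210 yaw 2.1056 e0 -0.0921 e 0.0713 w -0.0805 qe 0.00079 t 31.39
1.230 yaw 2.0857 e0 -0.0921 e 0.0713 w -0.0808 qe 0.00080 t 31.81
1.250 yaw 2.0657 e0 -0.0931 e 0.0704 w -0.0693 qe 0.00081 t 32.23
1.270 yaw 2.0456 e0 -0.0985 e 0.0651 w -0.0663 qe 0.00086 t 32.64
1.290 yaw 2.0257 e0 -0.1069 e 0.0569 w -0.0660 qe 0.00082 t 33.06
1.310 yaw 2.0057 e0 -0.1169 e 0.0470 w -0.0652 qe 0.00081 t 33.48
CHANGE
```

```bash
python3 run.py 1.33 1.355 0.02; python3 - <<'E'
from h import *
s=trace(60); print(s[::6].round(4),s[:,0].mean()); arm.get_image('wrist'); save('wrist','w3'); print(arm.get_t(),arm.get_gripper_width(),tq(1).round(3))
E
```

```text
1.330 yaw 1.9858 e0 -0.1279 e 0.0359 w -0.0376 qe 0.00079 t 33.89
1.350 yaw 1.9657 e0 -0.1398 e 0.0241 w -0.0226 qe 0.00082 t 34.31
[[-0.008   0.0303  0.0256]
 [-0.0352  0.0314  0.0256]
 [-0.0487  0.0317  0.0256]
 [-0.015   0.0318  0.0257]
 [-0.0383  0.0318  0.0256]
 [-0.0362  0.0318  0.0257]
 [-0.0604  0.0317  0.0257]
 [-0.0259  0.0318  0.0256]
 [ 0.0099  0.0318  0.0256]
 [ 0.0238  0.0318  0.0256]] -0.03417221171711993
34.9083 0.011191171724482042 [ 0.221 -1.394 -0.038  5.258  1.293  4.991]
```

View pics/w3.png

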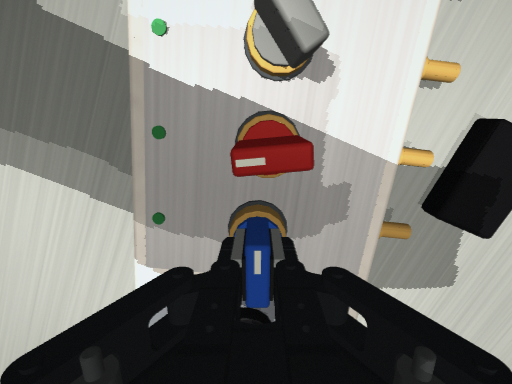

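```bash
python3 - <<'E'
from run import *
for a in [1.37,1.35,1.33,1.31,1.33,1.35,1.37]:
    go(a,a,1,n=24)
E
```

```text
1.370 yaw 1.9458 e0 -0.1522 e 0.0164 w -0.0109 qe 0.00085 t 35.37
1.350 yaw 1.9659 e0 0.0452 e -0.1230 w 0.1371 qe 0.00093 t 35.82
1.330 yaw 1.9860 e0 0.0570 e -0.1116 w 0.1155 qe 0.00096 t 36.27
1.310 yaw 2.0060 e0 0.0676 e -0.1011 w 0.1047 qe 0.00091 t 36.72
1.330 yaw 1.9857 e0 -0.1275 e 0.0408 w -0.0428 qe 0.00083 t 37.17
1.350 yaw 1.9657 e0 -0.1397 e 0.0289 w -0.0315 qe 0.00084 t 37.62
1.370 yaw 1.9458 e0 -0.1522 e 0.0164 w -0.0145 qe 0.00081 t 38.07
```

```bash
python3 - <<'E'
from h import *
im,d,c=save('wrist','w4'); P=cloud(d,c)
a=cv2.imread('pics/w4.png')[190:310,190:330]; cv2.imwrite('pics/w4c.png',cv2.resize(a,None,fx=5,fy=5,interpolation=cv2.INTER_CUBIC)[:600,:800])
yaw=arm.get_tool_rot()[2]
hsv=cv2.cvtColor(im,cv2.COLOR_RGB2HSV).astype(int)
v,u=np.mgrid[0:384,0:512]
m=(P[...,2]>0.094)&(P[...,2]<0.110)&(u>230)&(u<285)&(v>200)&(v<310)&(((abs(hsv[...,0]-112)<12)&(hsv[...,1]>110))|(im.min(-1)>110))
q=P[m]; w,V=np.linalg.eigh(np.cov(q[:,:2].T)); D=V[:,1]; ang=np.arctan2(D[1],D[0]); print(m.sum(),'bar',ang, 'tool',yaw,'diff',(ang-yaw+np.pi/2)%np.pi-np.pi/2,np.sqrt(12*w),cv2.minAreaRect(q[:,:2].astype(np.float32)))
# edges per row in pixels
for r in range(236,306,6):
    x=np.where(m[r])[0]; 
    if len(x): print(r,x.min(),x.max(),(x.min()+x.max())/2)
E
```

```text
1767 bar 1.9442199651913703 tool 1.9457446781918732 diff -0.001524713000502942 [0.01204263 0.03551224] ((0.5600466132164001, -0.011160045862197876), (0.018878569826483727, 0.03417712822556496), 18.168807983398438)
236 251 255 253.0
242 245 269 257.0
248 245 270 257.5
254 244 270 257.0
260 236 278 257.0
266 245 274 259.5
272 245 269 257.0
278 245 269 257.0
284 245 269 257.0
290 245 269 257.0
296 245 269 257.0
302 245 269 257.0
```

View pics/w4c.png

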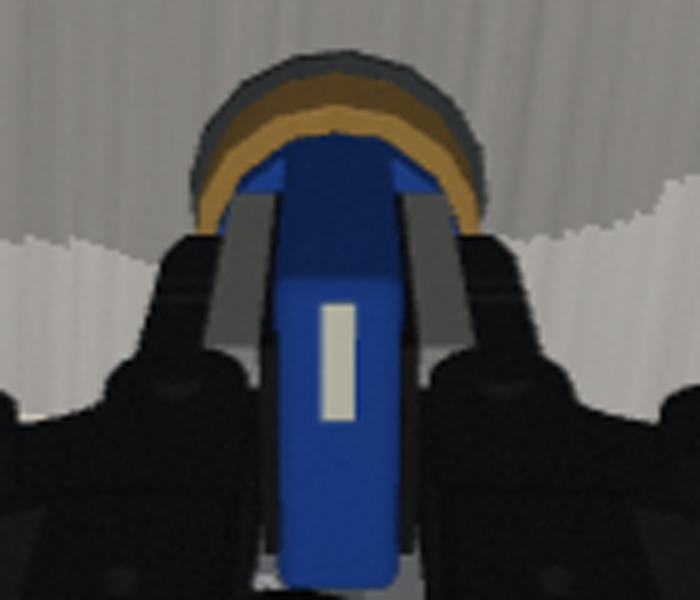

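```bash
cat >> h.py <<'E'
def bar(name):
    arm.hold(0.02); yaw=arm.get_tool_rot()[2]; im,d,c=save('wrist',name); P=cloud(d,c)
    hsv=cv2.cvtColor(im,cv2.COLOR_RGB2HSV).astype(int); v,u=np.mgrid[0:384,0:512]
    B=((abs(hsv[...,0]-112)<12)&(hsv[...,1]>110))
    m=(P[...,2]>0.094)&(P[...,2]<0.110)&(np.hypot(P[...,0]-.561,P[...,1]+.011)<.025)&(B|(im.min(-1)>110))
    k,l,st,ce=cv2.connectedComponentsWithStats(m.astype(np.uint8)); m=l==1+np.argmax(st[1:,4])
    q=P[m]; w,V=np.linalg.eigh(np.cov(q[:,:2].T)); D=V[:,1]; ang=np.arctan2(D[1],D[0])
    mk=m&(im.min(-1)>110)
    print(name,m.sum(),'bar',round(ang%np.pi,4),'tool',round(yaw,4),'diff',round((ang-yaw+np.pi/2)%np.pi-np.pi/2,4),np.sqrt(12*w).round(4),q.mean(0).round(4))
    return m
E
python3 - <<'E'
from run import *
go(1.385,1.385,1,n=24); bar('w5'); print(arm.get_gripper_width())
arm.set_gripper(0.034); print(arm.get_gripper_width(),arm.get_t()); bar('w6'); print(tq(10).round(3),arm.get_tool_pos(),arm.get_t())
E
```

```text
1.385 yaw 1.9307 e0 -0.1210 e 0.0078 w 0.0019 qe 0.00088 t 38.57
w5 1750 bar 1.9302 tool 1.9308 diff -0.0005 [0.0117 0.0356] [ 0.5597 -0.0086  0.1022]
0.011227134865642882
0.0338853306020475 38.9833
w6 1702 bar 1.933 tool 1.93 diff 0.003 [0.0116 0.0355] [ 0.5598 -0.0085  0.1022]
[-0.003 -0.003 -0.004  0.126  0.181  0.133] [ 0.56079623 -0.01170845  0.14021047] 39.1333
```

View pics/w6.png

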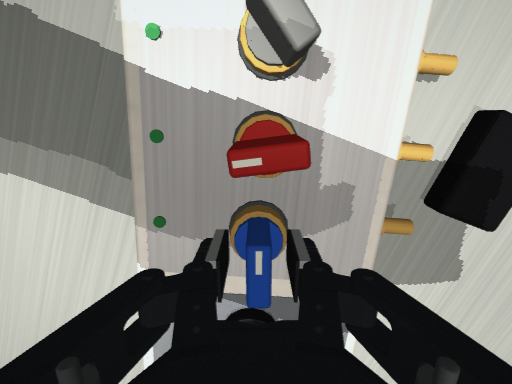

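Before release at 1.385 rad the bar read 1.930 rad; after release it read 1.933. The white-marked bar at (257,262) is free between the open fingers. So it stayed put with at most a few milliradians of settling. I'll lift clear, recheck the angle, and look at the button from above.

```bash
python3 - <<'E'
from h import *
p=np.array(arm.get_tool_pos()); yaw=arm.get_tool_rot()[2]
arm.move_straight([p[0],p[1],0.26],v=0.12); arm.hold(0.1); print(arm.get_t()); bar('w7')
arm.reach([0.585,-0.092,0.24],[np.pi,0,1.93]); arm.set_gripper(0.0); arm.hold(0.1)
im,d,c=save('wrist','w8'); P=cloud(d,c); hsv=cv2.cvtColor(im,cv2.COLOR_RGB2HSV).astype(int)
m=(abs(hsv[...,0]-65)<15)&(hsv[...,1]>110)&(np.hypot(P[...,0]-.585,P[...,1]+.092)<.03)&(P[...,2]>.055)
q=P[m]; zt=np.median(q[:,2]); q=q[q[:,2]>zt-.002]; print(len(q),np.median(q,0),np.percentile(q[:,2],[5,50,95]),cv2.minEnclosingCircle(q[:,:2].astype(np.float32)))
cx,cy=cv2.minEnclosingCircle(q[:,:2].astype(np.float32))[0]
r=np.hypot(P[...,0]-cx,P[...,1]-cy)
for a,b in [(0,.012),(.015,.017),(.017,.019),(.019,.021),(.021,.024),(.026,.03)]:
    k=(r>a)&(r<b); print(a,b,np.percentile(P[...,2][k],[10,50,90]).round(4))
print(arm.get_t(),arm.get_tool_pos(),arm.get_gripper_width(),tq(20).round(3))
E
```

```text
40.3833
w7 468 bar 1.9269 tool 1.93 diff -0.003 [0.0115 0.0348] [ 0.5604 -0.01    0.1026]
587 [ 0.58482725 -0.09297379  0.06610304] [0.06481344 0.06610304 0.06729403] ((0.5850315093994141, -0.09359636902809143), 0.013780968263745308)
0 0.012 [0.0659 0.2044 0.2214]
0.015 0.017 [0.0568 0.2179 0.2543]
0.017 0.019 [0.0563 0.2159 0.2558]
0.019 0.021 [0.0572 0.2412 0.2551]
0.021 0.024 [0.218  0.2485 0.2644]
0.026 0.03 [0.0453 0.2539 0.2654]
41.4583 [ 0.5850187  -0.09188551  0.24007377] 0.00040855744214671815 [ 0.004  0.003 -0.015  0.26   0.02  -0.028]
```

View pics/w8.png

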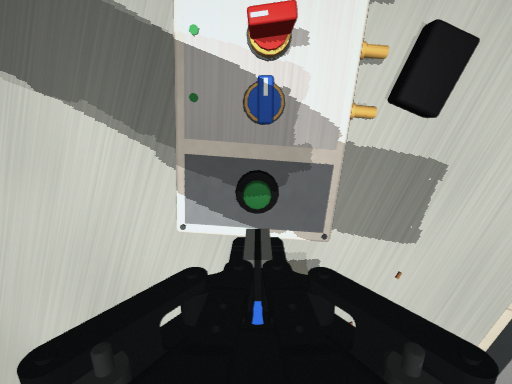

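The view shows the button at (257,193), clear of the closed fingertips. The blue bar (265,98) hasn't moved, at about 1.93 rad. The button top is at z = 0.066 and its bezel at 0.057, so a full press still clears the bezel. I'll press it now.

```bash
python3 - <<'E'
from h import *
B=[0.585,-0.0933]
arm.move_straight([*B,0.150],v=0.15); b=tq(15); print(b.round(2))
z=0.142
while z>0.1275:
    arm.move_straight([*B,z],v=0.05); f=tq(8)-b; print(round(z,4),arm.get_tool_pos()[2].round(4),f[3:].round(2))
    if f[5]>9: break
    z-=0.001 if f[5]>1 else 0.0015
arm.hold(0.3); print(arm.get_tool_pos(),tq(10).round(2))
arm.move_straight([*B,0.16],v=0.1); print(tq(10).round(2),arm.get_t())
E
```

```text
[ 0.01  0.   -0.01  0.04 -0.1   0.17]
0.142 0.142 [0.18 0.33 0.32]
0.1405 0.1405 [ 0.05  0.41 -0.07]
0.139 0.1391 [ 0.61 -0.21  1.56]
0.138 0.138 [1.18 0.04 1.9 ]
0.137 0.137 [ 1.52 -0.12  2.43]
0.136 0.136 [ 1.56 -0.09  3.3 ]
0.135 0.135 [ 1.57 -0.17  3.81]
0.134 0.134 [ 2.05 -0.17  4.38]
0.133 0.1335 [-0.92 -0.23 14.35]
[ 0.58507874 -0.09326104  0.13352808] [ 1.000e-02  1.600e-01  1.000e-02 -9.100e-01 -1.100e-01  1.438e+01]
[-0.01  0.01 -0.01 -0.21 -0.   -0.17] 46.2917
```

Force rose to about 4.4 N over the travel and then jumped to 14 N at the stop, so the button went fully down; it's now released. I'll retreat and do a final check.

```bash
python3 - <<'E'
from h import *
arm.move_straight([0.585,-0.0933,0.26],v=0.15)
arm.reach([0.561,-0.0117,0.28],[np.pi,0,1.93]); arm.hold(0.2); bar('w9'); save('scene','s9')
im,d,c=save('scene','s10'); P=cloud(d,c); hsv=cv2.cvtColor(im,cv2.COLOR_RGB2HSV).astype(int)
print(arm.get_t(),tq(10).round(2))
a=cv2.imread('pics/s10.png'); w=cv2.imread('pics/w9.png'); cv2.imwrite('pics/fin.png',np.hstack([cv2.resize(a[110:290,180:400],(400,330)),cv2.resize(w,(400,330))]))
E
```

```text
w9 410 bar 1.9206 tool 1.9288 diff -0.0081 [0.0119 0.0344] [ 0.5605 -0.0098  0.1025]
47.9167 [ 0.01  0.02 -0.01  0.16 -0.07  0.03]
```

View pics/fin.png

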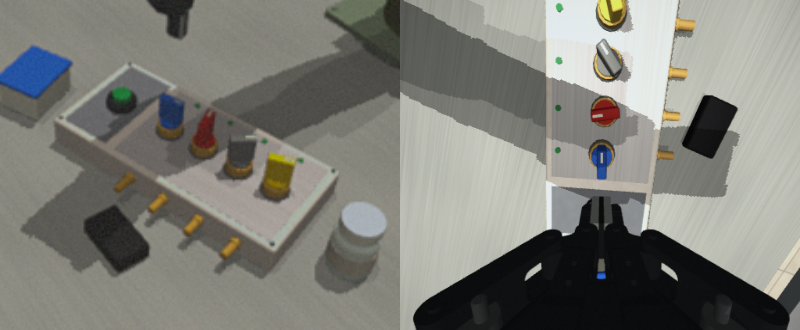

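The final pictures show the blue bar turned and unmoved since release. Red, grey, yellow, the jar, tub and case are where they were, and the gripper is clear of everything. Handing in.

```bash
python3 -c "
from bench import arm
print(arm.finish_job(), arm.get_t())"
```

```text
the job is handed in; nothing more can be done
the job is handed in; nothing more can be done
```

The blue valve is closed and let go, the green button was pressed fully and released afterwards, and the job is handed in. It had used about 48 s of the 72 s just before that.

- **Valve:** I gripped the knob once and turned it 1.385 rad clockwise. The first sign of the seat came at about 1.25 rad.
- **Snugness:** I estimate a rise of about 0.078 N m when I let go, from comparing readings on clockwise and counter-clockwise approaches. After release the knob stayed put to within about 0.01 rad through the last picture.
- **Disagreement:** The rise measured at rest grew at about 0.6 N m per rad, not the stated 1.2. Going by angle alone from first contact, the rise would be about 0.16 N m. Both values lie inside 0.06 to 0.2. The missing spring-back favours the lower one, which leaves only a small margin above 0.06.
- **Back-turn:** To measure the rise I turned the knob back 0.06 rad and forward again before the final nip-up.
- **Button:** Force rose to about 4.4 N over the travel, then to about 14 N at the stop. It read zero again after I lifted off.
- **Surroundings:** The last pictures show the other three knobs, the jar, the tub and the case where they started. No force reading suggested any other contact.

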